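# Put the mortar bench set back in its holders

## Robot

A 7-joint arm with a two-finger parallel gripper is mounted at the origin on the work surface. World frame = base frame: x ahead of the robot, y to its left, z up, the work surface at z = 0. Lengths are in m, angles in degrees, forces in N, time in s.
With the tool pointing down it reaches from about 0.4 to 0.875 m from the base axis. Payload 4.4 kg.
Tool frame: the origin (TCP) lies on the centre line of the jaws, within the pads' length; the fingertips stand 25 mm ahead of it and the grasp point (between the pads) lies 6 mm ahead of it; z points along the fingers, y is the line along which they close (so a half turn about z gives the same grasp; the last joint's range is limited). The gripper opens to 85 mm and grips with 20 to 120 N. Pads are 22 mm wide; open, the fingers measure 114 mm over their backs; the gripper's body (76 mm by 85 mm) begins 54 mm behind the grasp point. The pads swing forward as they close: fully open they stand 13 mm farther back than shut.
Start: joints at [-80.088, 36.005, 2.206, 86.941, -1.547, 57.084, -1.146], TCP at [0.154, 0.632, 0.256] pointing down, gripper open.
Joint ranges: [-175.42, 175.42], [-21.48, 121.26], [-71.46, 75.88], [10.55, 141.38], [-63.04, 243.04], [13.31, 113.54], [-168.57, 168.57]. Speed limits (degrees/s): [147.25, 147.25, 180, 180, 180, 180, 180].

## Interface

Orientations are given as [roll, pitch, yaw] about the fixed x, y, z axes, in that order (R = Rz(yaw) Ry(pitch) Rx(roll)).
In Python, from bench import ctrl, solver, readout, read_camera, job gives the robot as it stands. Calls block until the motion is done:
- ctrl.goto(position, orientation): joint-space move of the TCP to a pose.
- ctrl.servo_line(position, rot=None, vel=0.15): straight line of the TCP; rot=None keeps the orientation; vel is the mean speed in m/s.
- ctrl.goto_joints(angles): joint-space move.
- ctrl.move_gripper(opening): finger opening in m; the grip force is fixed at half the most; returns when the fingers have stopped.
- ctrl.sleep(seconds).
- solver.inverse_kinematics(position, orientation): joint angles nearest the present ones, or None.
- readout.read_state(): the state.
- read_camera(name): name is "side" or "top"; returns a dict with "image" (400x640x3 uint8, red, green, blue), "intrinsics" (3x3 intrinsics, pixels), "R" (3x3) and "t" (3): a world point X has camera coordinates R X + t. Camera axes: x right, y down, z forward; pixel columns grow to the right and rows downward; lengths in m; the calibration is good to about 2 mm. A picture is of the moment at which its call begins. There is no depth.
A pose or a line that the arm cannot do raises ctrl.MotionError and nothing moves.
- job.sign_off(): hands the job in; it is judged then, once.
The state is a dict: "t": time; "joint_positions": joint angles; "joint_velocities": joint speeds; "joint_efforts": joint torques, N m; "tool_pos": TCP position; "orientation": TCP orientation; "contact_force": force on the tool from outside, world axes, zero at the start; "torque": the same for the moment, N m; "width": finger opening in m; "finger_force": force on a finger pad.
Only numpy, scipy, OpenCV 4.12 (cv2) and the standard library are available. Lean on these libraries where they do the work, as an engineer would, in place of code of your own. Each camera call takes 0.05 s, during which the arm holds its last target. There are 200 camera calls.

## Task

After the mortar test, put each of the four pieces back in the green holder of its own shape and size: the whole prism in the long cradle, the broken half prism in the short cradle, the sample jar in the wide round dish and the steel check weight in the narrow round dish. Set each down flat or upright on the holder's floor, centred, with the prisms lined up along their cradles, and let go. Leave the measuring jug and the mixing bowl where they stand.

Things in the scene. Friction and masses are not known exactly. Their poses are not given: they have to be found in the camera images.
- prism_mid (a point): centre (half-way up) of the whole hardened mortar prism, a plain grey bar 160 x 40 x 40 mm lying on the table, about 0.6 kg; x along its length, z up
- halfprism_mid (a point): centre (half-way up) of the broken half prism, grey mortar 80 x 40 x 40 mm lying on the table, one end rough, about 0.3 kg; x along its length towards the rough end, z up
- jar_mid (a point): centre (half-way up) of the closed cement sample jar, white with a paper band and grey cap, 58 mm diameter, 80 mm high, standing upright, about 0.25 kg; z up
- weight_mid (a point): centre (half-way up) of the steel check weight, a cylinder 38 mm in diameter for its lower 46 mm with a narrow neck and a 24 mm knob on top, 66 mm high overall, standing upright, about 0.5 kg; z up
- long_cradle: long green-painted steel cradle, fixed: a flat floor plate 192 mm long, 56 mm wide, 4 mm thick, with an end lip 6 mm thick across each short end (lip tops 12 mm above the table, 180 mm clear between the lips); both long sides are open. Origin: centre of its underside, on the table; x along its length, z up
- short_cradle: short green-painted steel cradle, fixed: a flat floor plate 112 mm long, 56 mm wide, 4 mm thick, with an end lip 6 mm thick across each short end (lip tops 12 mm above the table, 100 mm clear between the lips); both long sides are open. Origin: centre of its underside, on the table; x along its length, z up
- wide_ring: wide green-painted steel round dish, fixed: outside diameter 86 mm, inside diameter 78 mm, floor 4 mm thick, rim top 10 mm above the table. Origin: centre of its underside, on the table; z up
- narrow_ring: narrow green-painted steel round dish, fixed: outside diameter 64 mm, inside diameter 56 mm, floor 4 mm thick, rim top 10 mm above the table. Origin: centre of its underside, on the table; z up
- beaker: bystander: white plastic measuring jug with a handle, 70 mm diameter, 100 mm high, loose, standing at one side; origin at the centre of its underside
- bowl: bystander: black rubber mixing bowl, 110 mm diameter, 50 mm high, loose, standing at one side; origin at the centre of its underside
Mind the look-alikes: they are no part of the job. What is shaped like the short_cradle but yellow is not meant.

How it is judged (in metres and radians):
At the end, for the whole second after the job is handed in: Each piece in its own holder (goal): centre within 12 mm horizontally of the holder's centre, on its floor (height within 3 mm), flat or upright within 0.1 rad, both prisms within 0.2 rad of their cradle's length either way round, all released and at rest (horizontal distance between prism_mid and long_cradle below 0.012 m and z of prism_mid in the frame of long_cradle between 0.021 and 0.027 m and angle between each of prism_mid, halfprism_mid, jar_mid, weight_mid's own z axis and vertical below 0.1 rad and linear speed of each of prism, halfprism, jar, weight below 0.02 m/s and angle between the x axis of prism_mid and the x axis of long_cradle, either way round below 0.2 rad and horizontal distance between halfprism_mid and short_cradle below 0.012 m and z of halfprism_mid in the frame of short_cradle between 0.021 and 0.027 m and angle between the x axis of halfprism_mid and the x axis of short_cradle, either way round below 0.2 rad and horizontal distance between jar_mid and wide_ring below 0.012 m and z of jar_mid in the frame of wide_ring between 0.041 and 0.047 m and horizontal distance between weight_mid and narrow_ring below 0.012 m and z of weight_mid in the frame of narrow_ring between 0.034 and 0.04 m); the robot touches nothing.
It fails at once if the measuring jug is pushed more than 30 mm or tipped (distance of beaker from where it was at the start of the episode above 0.03 m or angle between beaker's own z axis and vertical above 0.4 rad).
It fails at once if the mixing bowl is pushed more than 30 mm or tipped (distance of bowl from where it was at the start of the episode above 0.03 m or angle between bowl's own z axis and vertical above 0.4 rad).
It also fails if it takes over 112 s, if anything falls off the work surface, if the arm or the gripper's body presses on something with over 40 N, if the wrist force passes 120 N, or if a joint passes its speed limit or range.

## Working session

There is one attempt and no reset: what is moved stays moved. The work goes in short steps, each a Python script; the robot and the scene stay as the last script left them, time stands still between calls to the robot, and variables do not carry over. Pictures are saved under pics/ and viewed, at most 14 in all, crops included, and the job is handed in when it is done.

```bash
mkdir -p pics
python3 - <<'E'
from bench import *
import cv2,numpy as np
for n in("top","side"):
    c=read_camera(n); cv2.imwrite(f"pics/{n}0.png",c["image"][:,:,::-1]); np.savez(f"{n}0.npz",**c)
    print(n,np.round(c["intrinsics"],1).tolist(),np.round(-c["R"].T@c["t"],3),np.round(c["R"],3).tolist())
s=readout.read_state();print(s["t"],s["tool_pos"],s["orientation"],s["width"])
E
```

```text
top [[392.4, 0.0, 318.7], [0.0, 392.4, 200.0], [0.0, 0.0, 1.0]] [0.457 0.012 1.534] [[-0.022, -1.0, 0.018], [-0.996, 0.02, -0.088], [0.087, -0.02, -0.996]]
side [[402.9, 0.0, 315.3], [0.0, 402.9, 203.7], [0.0, 0.0, 1.0]] [0.257 1.033 0.712] [[-0.949, -0.315, 0.012], [-0.172, 0.486, -0.857], [0.265, -0.815, -0.515]]
0.1 [0.15358075 0.63104807 0.25547877] [-1.79900166e+02 -2.62587787e-04  1.66319458e+02] 0.08551295134620918
```

View pics/top0.png

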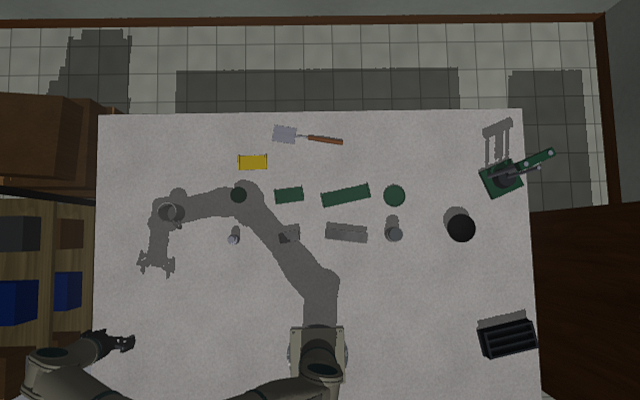

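View pics/side0.png

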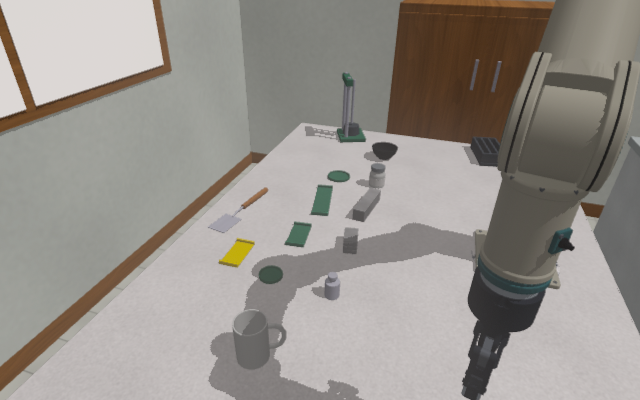

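The top view shows the holders in a row: narrow dish (238,195), short cradle (289,195), long cradle (345,195) and wide dish (394,195). The pieces are the weight (233,237), half prism (289,234), prism (346,232) and jar (393,230). The jug is at (172,210) and the bowl at (461,228). There are two short-cradle shapes, green at (289,195) and yellow at (253,162). The green one fits the description, and I'll confirm it in a crop.

```bash
cat > h.py <<'E'
import numpy as np,cv2
def ray(c,uv,z):
    C=-c["R"].T@c["t"]; d=c["R"].T@np.linalg.solve(c["intrinsics"],[uv[0],uv[1],1.]); return C+d*(z-C[2])/d[2]
def proj(c,X):
    p=c["intrinsics"]@(c["R"]@np.asarray(X,float)+c["t"]); return p[:2]/p[2]
def green(c,lo=(40,60,25),hi=(95,255,255)):
    hsv=cv2.cvtColor(c["image"],cv2.COLOR_RGB2HSV); return cv2.inRange(hsv,lo,hi)
def blobs(c,m,z,amin=80,amax=3000):
    n,l,s,ce=cv2.connectedComponentsWithStats(m); out=[]
    for i in range(1,n):
        if amin<s[i,4]<amax:
            v,u=np.nonzero(l==i); P=np.array([ray(c,(a,b),z)[:2] for a,b in zip(u,v)])
            r=cv2.minAreaRect(P.astype(np.float32)*1000); q=P.mean(0); w=np.linalg.eigh(np.cov((P-q).T))[1][:,1]
            out.append((ce[i].round(1),q.round(4),np.round(r[0],1),np.round(r[1],1),round(float(np.degrees(np.arctan2(w[1],w[0]))),1)))
    return out
E
python3 - <<'E'
from h import *
for n,b in(("top",(200,140,480,270)),("side",(210,130,410,310))):
    c=dict(np.load(n+"0.npz")); im=c["image"]
    for o in blobs(c,green(c),0.005): print(n,*o)
    x0,y0,x1,y1=b;k=780/(x1-x0) if n=="top" else 3.3
    im=cv2.resize(im[y0:y1,x0:x1,::-1],None,fx=k,fy=k,interpolation=cv2.INTER_CUBIC)
    cv2.imwrite(f"pics/{n}0c.png",np.clip(im*1.3,0,255))
E
```

```text
top [534.6 159.3] [ 0.7366 -0.8823] [ 735.6 -878.3] [ 35.4 182. ] 113.3
top [498.8 180.6] [ 0.654  -0.7333] [ 661.5 -742.1] [117.9 142.2] 94.7
top [345.4 195.2] [ 0.6079 -0.123 ] [ 608.3 -123.4] [ 54.2 189.9] 101.5
top [288.6 194.8] [0.6137 0.0992] [613.7  98.9] [ 52.7 109.8] 96.2
top [394.1 195.5] [ 0.6028 -0.3145] [ 602.9 -314.3] [79.3 75. ] 87.8
side [352.6 136.3] [ 0.6493 -0.7335] [ 665.5 -760.7] [117.8 131. ] -144.9
side [338.3 175.6] [ 0.6029 -0.3156] [ 601.7 -316.4] [68.7 78.2] 164.7
side [321.9 199.8] [ 0.6069 -0.12  ] [ 607.8 -123.7] [ 51.  175.9] 101.9
side [298.3 234.1] [0.6122 0.0999] [612.6  99.3] [52.8 98.1] 97.4
side [560.1 238.7] [-0.1407 -0.1394] [-138.7 -132.1] [176.   36.7] 66.6
side [528.2 287.5] [-0.0237  0.1264] [-28.  120.6] [129.9  48.2] -157.9[ WARN:0@0.047] global loadsave.cpp:1063 imwrite_ Unsupported depth image for selected encoder is fallbacked to CV_8U.
```

View pics/top0c.png

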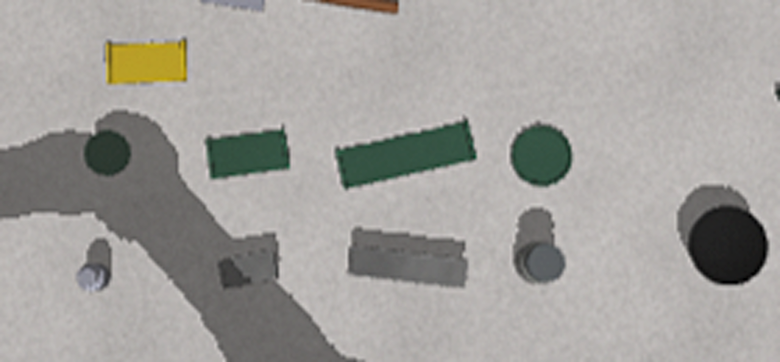

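View pics/side0c.png

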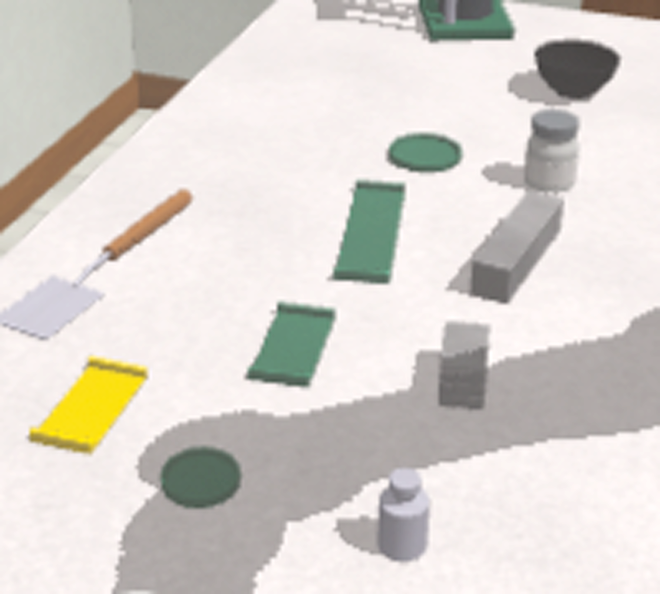

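The crops confirm the green short cradle at (289,195); the yellow one at (253,162) is the decoy. The prism and half prism lie side by side at crop (407,265) and (250,267), the jar cap is at (546,263) and the weight at (92,277). The narrow dish lies in the arm's shadow.

Run:
```python
from h import *
T=dict(np.load("top0.npz"));S=dict(np.load("side0.npz"))
t=lambda p:((p[0]+.5)/(780/280)-.5+200,(p[1]+.5)/(780/280)-.5+140)
s=lambda p:((p[0]+.5)/3.3-.5+210,(p[1]+.5)/3.3-.5+130)
def show(n,c,f,P,z):
    Q=np.array([ray(c,f(p),z)[:2] for p in P]); print(n,(Q*1000).round(0).tolist(),"ctr",Q.mean(0).round(4))
    if len(Q)==4:
        d=[Q[(i+1)%4]-Q[i] for i in range(4)]; print("  edges",[(round(np.linalg.norm(e)*1000),round(float(np.degrees(np.arctan2(e[1],e[0]))%180),1)) for e in d])
show("prism T",T,t,[(350,245),(465,256),(466,287),(348,275)],.04)
show("prism S",S,s,[(473,262),(511,267),(563,203),(528,195)],.04)
show("half T",T,t,[(220,258),(277,249),(279,279),(222,287)],.04)
show("half S",S,s,[(441,372),(487,374),(490,325),(446,323)],.04)
show("jar T",T,t,[(546,263)],.08); show("jar S",S,s,[(555,123)],.08)
show("weight T",T,t,[(91,278)],.05); show("weight S knob",S,s,[(405,479)],.064); show("weight S base",S,s,[(403,545)],0)
for n,c,v in(("T",T,(225,180,255,210)),("S",S,(255,260,290,290))):
    m=green(c,(40,60,10)); k=np.zeros_like(m); k[v[1]:v[3],v[0]:v[2]]=m[v[1]:v[3],v[0]:v[2]]
    print("narrow",n,*[b for b in blobs(c,k,.006,40)])
```

```text
prism T [[482.0, -40.0], [464.0, -197.0], [422.0, -197.0], [441.0, -37.0]] ctr [ 0.4522 -0.1176]
  edges [(158, 83.3), (42, 180.0), (162, 83.0), (41, 174.8)]
prism S [[479.0, -39.0], [442.0, -43.0], [418.0, -184.0], [456.0, -189.0]] ctr [ 0.449  -0.1139]
  edges [(37, 5.1), (144, 80.4), (38, 172.9), (151, 81.4)]
half T [[468.0, 137.0], [479.0, 59.0], [438.0, 57.0], [429.0, 135.0]] ctr [0.4535 0.0971]
  edges [(78, 97.7), (41, 2.8), (78, 96.7), (39, 3.2)]
half S [[462.0, 142.0], [425.0, 132.0], [439.0, 60.0], [477.0, 70.0]] ctr [0.4506 0.1011]
  edges [(39, 15.1), (74, 101.2), (39, 14.8), (74, 101.5)]
jar T [[452.0, -299.0]] ctr [ 0.4519 -0.2989]
jar S [[450.0, -287.0]] ctr [ 0.4502 -0.2871]
weight T [[445.0, 310.0]] ctr [0.4451 0.3097]
weight S knob [[446.0, 310.0]] ctr [0.4456 0.31  ]
weight S base [[445.0, 311.0]] ctr [0.4447 0.311 ]
narrow T
narrow S
```

```bash
cat >> h.py <<'E'
from bench import ctrl,solver,readout,read_camera,job
UP=0.2
def goto_up(p,yaws,z=UP):
    q0=np.array(readout.read_state()["joint_positions"]); best=None
    for y in yaws:
        try: q=solver.inverse_kinematics([p[0],p[1],z],[180,0,y])
        except Exception: q=None
        if q is None: continue
        c=np.abs(np.array(q)-q0).max()
        if best is None or c<best[0]: best=(c,y)
    ctrl.goto([p[0],p[1],z],[180,0,best[1]]); return best[1]
def st(tag):
    s=readout.read_state(); print(tag,"t",round(s["t"],1),"pos",np.round(s["tool_pos"],4),"yaw",round(s["orientation"][2],1),"w",round(s["width"],4),"ff",np.round(s["finger_force"],1),"F",np.round(s["contact_force"],1)); return s
def pick(p,yaw,z,up=UP):
    y=goto_up(p,[yaw,yaw-180]); ctrl.move_gripper(0.085)
    ctrl.servo_line([p[0],p[1],z],vel=.15); st("down"); ctrl.move_gripper(0.0); st("grip")
    ctrl.servo_line([p[0],p[1],up],vel=.15); st("lift"); return y
def place(p,yaw,z,w):
    ctrl.goto([p[0],p[1],0.12],[180,0,yaw]); ctrl.servo_line([p[0],p[1],z+.0015],vel=.08); st("set")
    ctrl.move_gripper(w); st("open"); ctrl.servo_line([p[0],p[1],UP],vel=.2); st("up")
E
python3 - <<'E'
from h import *
y=pick((.4515,-.1175),83,.036)
c=read_camera("top");np.savez("top1.npz",**c)
c2=read_camera("side");np.savez("side1.npz",**c2)
a=cv2.resize(c["image"][130:280,150:480],None,fx=1.7,fy=1.7); b=c2["image"][120:320,200:520]
b=cv2.resize(b,(a.shape[1],int(a.shape[1]*200/320)));cv2.imwrite("pics/1.png",np.vstack([a,b])[:600,:,::-1]); print(y)
E
```

```text
down t 4.4 pos [ 0.4518 -0.1177  0.0365] yaw 83.0 w 0.085 ff 0.0 F [-0.3  0.3 -0.2]
grip t 4.9 pos [ 0.4511 -0.1173  0.0366] yaw 83.0 w 0.0391 ff 60.8 F [-2.1  0.3  6.9]
lift t 6.1 pos [ 0.4508 -0.1171  0.1992] yaw 83.0 w 0.0393 ff 60.9 F [-0.4 -0.1 -6.1]
83
```

View pics/1.png

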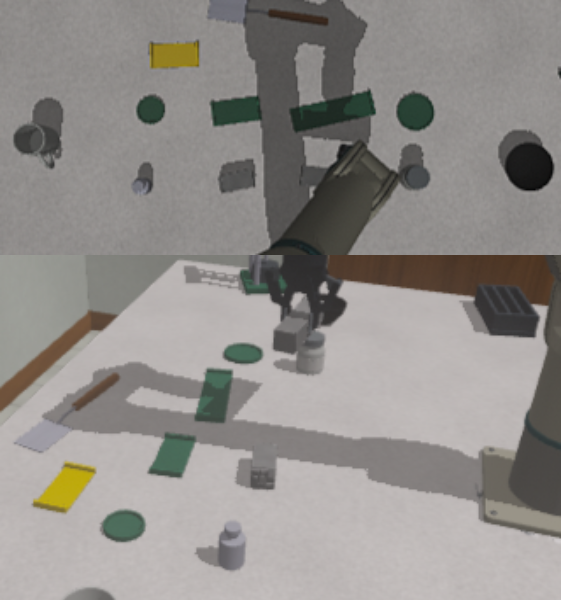

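The prism is held 160 mm-wise across the jaws: width 39 mm, wrist force 6 N, which matches 0.6 kg. The narrow dish is now lit at about (239,194) in the top frame. Next I place the prism and measure the dish.

Run:
```python
from h import *
place((.608,-.1233),101.5,.0405,.062)
goto_up((.5,-.45),[83,-97])
for n in("top","side"):
    c=read_camera(n);np.savez(n+"2.npz",**c)
    for o in blobs(c,green(c),.006,40):
        if o[1][0]>.55 and o[1][0]<.65: print(n,*o)
    x0,y0,x1,y1=(200,180,480,260) if n=="top" else (210,160,410,310);k=780/280 if n=="top" else 3.9
    im=cv2.resize(c["image"][y0:y1,x0:x1,::-1],None,fx=k,fy=k,interpolation=cv2.INTER_CUBIC); (globals().__setitem__("A" if n=="top" else "B",im))
B=B[:370]; W=np.zeros((A.shape[0]+B.shape[0],780,3),np.uint8); W[:A.shape[0],:A.shape[1]]=A[:,:780]; W[A.shape[0]:]=B[:,:780]; cv2.imwrite("pics/2.png",W); print(A.shape)
```

```text
set t 8.1 pos [ 0.6085 -0.1235  0.0425] yaw 101.5 w 0.0392 ff 61.0 F [-0.  -0.6 -6.6]
open t 8.4 pos [ 0.6088 -0.1235  0.0429] yaw 101.5 w 0.0619 ff 0.0 F [ 0.  -0.2  0.4]
up t 9.4 pos [ 0.6073 -0.1228  0.199 ] yaw 101.5 w 0.0621 ff 0.0 F [-0.1  0.8 -0.3]
top [340.4 198.8] [ 0.5938 -0.1031] [ 608.  -123.3] [ 54.6 189.7] 98.5
top [238.3 194.4] [0.6192 0.2952] [619.  294.8] [58.3 56.7] 80.5
top [288.7 194.8] [0.6137 0.0989] [613.6  99. ] [ 52.4 109.4] 96.5
top [394.1 195.4] [ 0.6029 -0.3143] [ 602.8 -314.1] [79.3 75. ] 93.0
side [338.2 175.8] [ 0.6024 -0.3125] [ 600.8 -314. ] [69.5 78. ] 152.0
side [298.4 234. ] [0.6119 0.1007] [612.4  99.2] [52.8 95.1] 96.5
side [269.9 274.1] [0.6187 0.2966] [618.8 295.7] [58.7 47.5] -176.5
(223, 780, 3)
```

View pics/2.png

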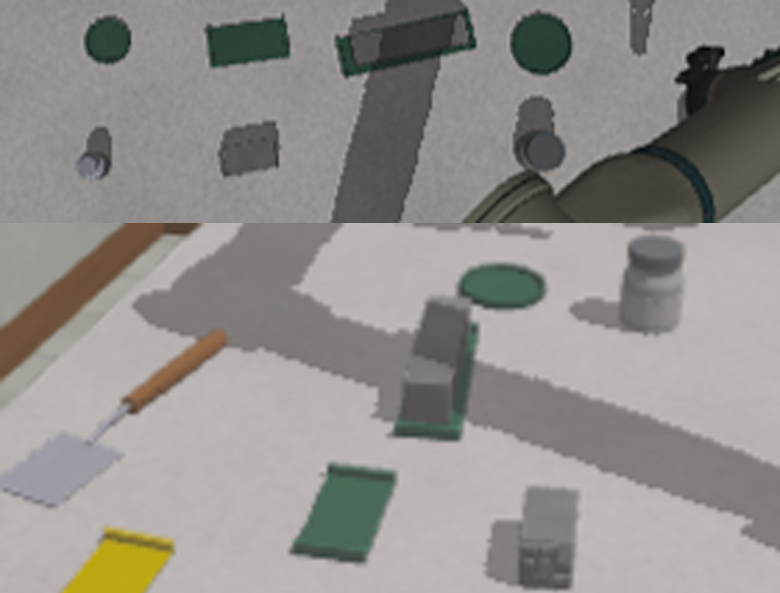

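The prism sits in the long cradle, centred within a few mm: top crop x 351–469 against the cradle's 338–475. The half prism, jar and weight haven't moved. Next are the half prism and the weight.

Run:
```python
from h import *
S=dict(np.load("side2.npz"));T=dict(np.load("top2.npz"))
for p,z in(((656,241),.08),((652,322),.0)): print("jar S",ray(S,((p[0]+.5)/3.9-.5+210,(p[1]-223+.5)/3.9-.5+160),z).round(4))
hsv=cv2.cvtColor(T["image"],cv2.COLOR_RGB2HSV); k=780/280
print("jar cap T",ray(T,((545+.5)/k+199.5,(151+.5)/k+179.5),.08).round(4))
y=pick((.4525,.098),97,.036); place((.613,.099),96.5 if y>0 else 96.5-180,.0405,.062)
y=pick((.4453,.310),90,.039); place((.619,.2952),y,.0435,.056)
```

```text
jar S [ 0.4544 -0.3094  0.08  ]
jar S [ 0.4489 -0.2993  0.    ]
jar cap T [ 0.4527 -0.2976  0.08  ]
down t 14.4 pos [0.4529 0.098  0.0365] yaw 97.0 w 0.085 ff 0.0 F [-0.4 -0.6 -0.6]
grip t 14.9 pos [0.4526 0.0982 0.0367] yaw 97.0 w 0.0398 ff 59.0 F [-0.1  1.3  7.8]
lift t 16.1 pos [0.4519 0.098  0.1993] yaw 97.0 w 0.0399 ff 59.3 F [ 0.4  0.4 -3.9]
set t 18.0 pos [0.6135 0.0989 0.0425] yaw 96.5 w 0.0395 ff 59.3 F [-0.5  0.1 -2.8]
open t 18.3 pos [0.6134 0.099  0.0425] yaw 96.5 w 0.062 ff 0.0 F [ 0.6  0.4 -0.3]
up t 19.3 pos [0.6121 0.0992 0.1989] yaw 96.5 w 0.0621 ff 0.0 F [-1.1 -0.2 -1.1]
down t 21.9 pos [0.4458 0.3102 0.0397] yaw 90.0 w 0.085 ff 0.0 F [-0.3 -0.8 -0.3]
grip t 22.4 pos [0.4453 0.3102 0.0397] yaw 90.0 w 0.0362 ff 59.8 F [-0.7 -0.7  5.2]
lift t 23.6 pos [0.4445 0.3098 0.199 ] yaw 90.0 w 0.0362 ff 60.5 F [-0.2  0.2 -5.6]
set t 25.5 pos [0.6196 0.2953 0.0456] yaw 90.0 w 0.0363 ff 60.7 F [-0.2  0.1 -5.8]
open t 25.8 pos [0.6198 0.2954 0.0461] yaw 90.0 w 0.0557 ff 0.0 F [-0.4 -0.3 -0.4]
up t 26.8 pos [0.6181 0.2952 0.1987] yaw 90.0 w 0.0558 ff 0.0 F [ 0.5  0.2 -0. ]
```

Run:
```python
from h import *
y=pick((.452,-.299),90,.056); place((.6025,-.3143),y,.0605,.078)
goto_up((.42,-.45),[83,-97],.3); ctrl.sleep(.5)
c=read_camera("top");s=read_camera("side");np.savez("top3.npz",**c);np.savez("side3.npz",**s)
A=cv2.resize(c["image"][170:230,200:480],(780,167),interpolation=cv2.INTER_CUBIC)
B=cv2.resize(s["image"][155:310,230:430],(540,418),interpolation=cv2.INTER_CUBIC)
W=np.zeros((585,780,3),np.uint8);W[:167]=A;W[167:,:540]=B;cv2.imwrite("pics/3.png",W[:,:,::-1])
```

```text
down t 30.5 pos [ 0.4524 -0.2995  0.0567] yaw 90.0 w 0.0849 ff 0.0 F [ 0.6 -0.2  0.2]
grip t 30.9 pos [ 0.4523 -0.2992  0.0572] yaw 90.0 w 0.0555 ff 63.2 F [-1.1  1.7  7.7]
lift t 32.0 pos [ 0.4515 -0.2984  0.1992] yaw 90.0 w 0.0554 ff 63.7 F [-0.1  0.2 -1.5]
set t 33.6 pos [ 0.6025 -0.3144  0.0616] yaw 90.0 w 0.0557 ff 63.8 F [ 0.3 -1.  -2.2]
open t 33.9 pos [ 0.6027 -0.3145  0.0622] yaw 90.0 w 0.0778 ff 0.0 F [ 0.4 -0.  -0.9]
up t 34.8 pos [ 0.602  -0.3135  0.1989] yaw 90.0 w 0.0779 ff 0.0 F [ 0.1 -0.1 -0.6]
```

View pics/3.png

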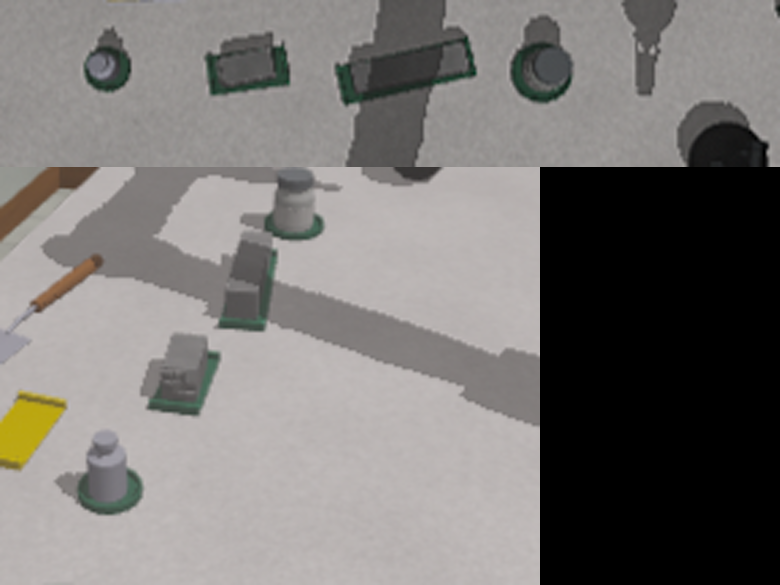

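All four pieces look seated, with top-crop centres at weight (103,62), half prism (248,65), prism (410,66) and jar cap (551,64). I'll check the centring numerically.

Run:
```python
from h import *
T=dict(np.load("top3.npz"));S=dict(np.load("side3.npz"));k=780/280
C=dict(weight=(.619,.2952),half=(.613,.099),prism=(.608,-.1233),jar=(.6025,-.3143))
c=lambda n:np.array(C[n])
for n,p,z in(("weight",(102.5,62.5),.07),("jar",(551.5,64.5),.084),("half",(248,64.5),.044),("prism",(410.5,65.5),.044)):
    print(n,"T off mm",((ray(T,((p[0]+.5)/k+199.5,(p[1]+.5)/k+169.5),z)[:2]-c(n))*1000).round(1))
for n,p,z in(("weight",(105,438),.07),("jar",(295,176),.084)):
    print(n,"S off mm",((ray(S,((p[0]+.5)/2.7+229.5,(p[1]-167+.5)/2.7+154.5),z)[:2]-c(n))*1000).round(1))
I=[]
for cam,(x0,y0,x1,y1),f in((T,(225,178,255,208),12),(S,(252,245,292,290),9),(T,(375,175,415,212),9),(S,(320,150,360,187),9)):
    I.append(cv2.copyMakeBorder(cv2.resize(cam["image"][y0:y1,x0:x1,::-1],(360,290),interpolation=cv2.INTER_CUBIC),0,5,0,5,0))
cv2.imwrite("pics/4.png",np.vstack([np.hstack(I[:2]),np.hstack(I[2:])]))
for n in C:
    z={"weight":.07,"jar":.084}.get(n,.044); print(n,proj(T,[*C[n],z]).round(1),proj(S,[*C[n],z]).round(1))
```

```text
weight T off mm [ 2.1 -5.3]
jar T off mm [2.5 2.8]
half T off mm [ 4.3 -2.5]
prism T off mm [ 3.5 -2.9]
weight S off mm [-0.2  2.4]
jar S off mm [-1.7  9.2]
weight [235.1 192.7] [268.9 254.5]
half [288.1 194. ] [298.1 223.1]
prism [346.3 194.1] [322.2 189.3]
jar [398.4 193.5] [339.2 157. ]
```

View pics/4.png

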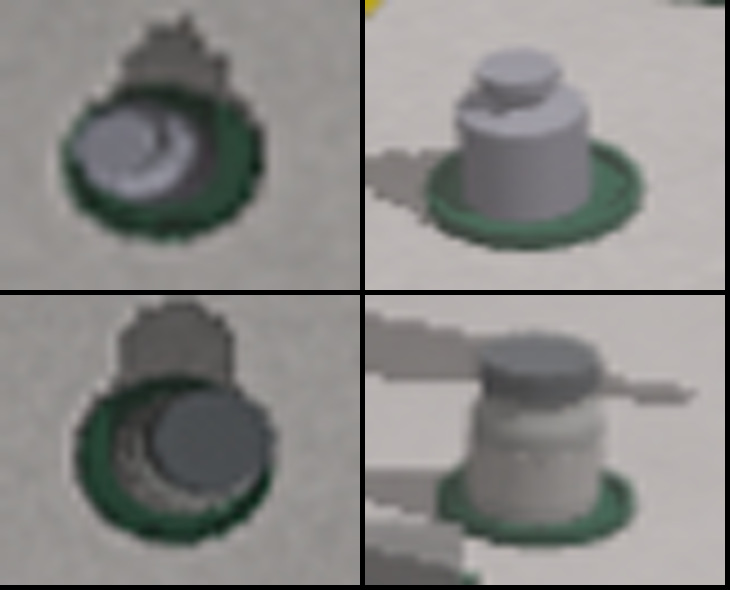

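The enlarged crops put the weight's knob at px (234.5,192.5), against (235.1,192.7) expected if centred. The jar's cap is at (398.1,193.0) against (398.4,193.5), and in the side view at (338.9,157.1) against (339.2,157.0). The prisms are off by about 5 mm at most. All are within the 12 mm tolerance and upright, so I'm handing in.

```bash
python3 -c "
from bench import *
print(job.sign_off())"
```

```text
the job is handed in; nothing more can be done
None
```

All four pieces are in their own green holders, released and, by the final pictures, centred within about 5 mm; the jug and bowl were left alone, and the job was handed in about 37 s into the 112 s allowed (no verdict was returned).

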